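# Case a finished game call and hook its lid shut

## Task

Pack the finished red call: lay it in the fitted pocket of the dark wooden case, black stem towards the end away from the metal ledge. Then close the case with its loose lid: tilt the lid, hook its metal tongue under the ledge and swing it down until it lies fully home and flush, then let go. Leave the tumbler, the green call and the wrench where they are.

Things in the scene. Friction and masses are not known exactly. Their poses are not given: they have to be found in the camera images.
- case: Open dark-wood case fixed to the bench, outside 200 (x) x 160 (y) x 66 mm high; origin under its centre, z up, -x end (with the brass ledge) roughly towards the robot. Cavity x -90 to 90, y -70 to 70, floor z 8, open below the ledge. The three walls without ledge end at z 66. The lid (175 mm over its tongue) exceeds the 167 mm opening, so it enters only tilted, tongue first.
- pocket (a point): Where the call's centre lies when packed: case frame (0, 0, 26) mm, call x along case x. Cradle blocks on the floor: barrel slot 42 mm wide, x -75 to -57, 22 high, stop behind at x -68; stem slot 26 mm wide, x 13 to 58, blocks 14 thick, 26 high. Between x -57 and 13 the cavity is free over its whole width for fingers. Turned round, the barrel cannot enter the stem slot.
- ledge_edge (a point): Middle of the brass ledge's lower free edge, case frame (-77, 0, 60) mm, axes as the case. The ledge covers the cavity from x -90 to -77 over its full width, underside z 60, top z 66. Room for the 5 mm tongue at tilts up to about 17 degrees.
- lid_seat (a point): Where the centre of the lid's handle lies when the lid is home, level: case frame (10, 0, 83) mm; lid underside then at z 52, top flush with the walls, tongue tip at x -87.5 (about 2.5 mm play in x, 4 mm in y). Axes as the case.
- post_top (a point): Top centre of one of four posts that carry the lid, tops at z 52 in the case frame, 10 mm wide in y, against the long walls (y 60 to 70 and -70 to -60), at x -64 to -48 and x 72 to 90. The tongue can dip below z 52 between posts and ledge wall.
- call_center (a point): Centre of the loose call, lying on the bench, 18 mm above its underside. x along the call towards the stem, z up. 130 mm long: red barrel 32 mm diameter, x -65 to 10; black stem 20 mm diameter, x 10 to 65. Octagonal brass bands 36 mm across, 12 wide, at x -59 and 4 keep it from rolling. Grip the barrel between them, near x -22. About 0.13 kg.
- call_stem (a point): Tip of the call's stem, on its axis, 65 mm from the centre.
- lid_handle (a point): Centre of the black handle block, 36 (x) x 30 (y) x 34 mm high, in the middle of the loose lid's top; 31 mm above the lid's underside. The lid starts flat on the bench. Axes: z up, -x towards the tongue. Light-wood plate 155 x 132 x 14 mm, about 0.24 kg; metal tongue 5 mm thick, level with the underside, sticks out 20 mm from the -x edge over the full width.
- lid_tongue (a point): Middle of the tongue's tip, 97.5 mm from the handle centre along the lid's -x and 2.5 mm above the underside; axes as the lid.
- tumbler: Black tumbler with a handle, 76 mm wide, 130 mm tall, bystander; origin under its centre.
- green_call: Green call standing upright, 34 mm wide, 100 mm tall, bystander; origin under its centre.
- wrench: Small steel wrench lying on the bench, 150 mm long, bystander.
There are look-alikes about, which are no part of the job. Of the things that look like the part that bears lid_handle, take the one that is farthest to the robot's right at the start. Several things look just like the part that bears call_center: the one meant starts farthest to the robot's right.

How it is judged:
By the outcome, as a careful person would: the job done as asked, in the order asked, and still so for the second after the job is handed in, with the robot touching nothing.
It also fails if it takes over 62 s, if anything falls off the work surface, if the arm or the gripper's body presses on something with over 40 N, if the wrist force passes 120 N, or if a joint passes its speed limit or range.

## Robot

A 7-joint arm with a two-finger parallel gripper is mounted at the origin on the work surface. World frame = base frame: x ahead of the robot, y to its left, z up, the work surface at z = 0. Lengths are in m, angles in rad, forces in N, time in s.
With the tool pointing down it reaches from about 0.4 to 0.85 m from the base axis. Payload 4.5 kg.
Tool frame: the origin (TCP) lies between the finger pads; the fingertips stand 11 mm ahead of it and the grasp point (between the pads) lies 8 mm behind it (r.tip_reach is the distance from the TCP to the fingertips, in m); x points along the fingers, y is the direction in which the jaws open and shut, and the axes are right-handed (so a half turn about x gives the same grasp; the last joint's range is limited). The gripper opens to 88 mm and grips with 3 to 60 N. Pads are 18 mm wide; open, the fingers measure 123 mm over their backs; the gripper's body (75 mm by 187 mm) begins 45 mm behind the grasp point.
Start: joints at [1.213, 0.689, -0.195, 1.565, 0.157, 0.902, -0.215], TCP at [0.239, -0.578, 0.25] pointing down, gripper open.
Joint ranges: [-3.01, 3.01], [-0.46, 2.08], [-1.47, 1.51], [0.13, 2.56], [-1, 4.14], [0.04, 2.09], [-2.66, 2.66]. Speed limits (rad/s): [2.57, 2.57, 3.14, 3.14, 3.14, 3.14, 3.14].

## Interface

Orientations are given as a unit quaternion [x, y, z, w].
In Python, from plant import r gives the robot as it stands.
- The arm moves only by the tool drive_tool, never from a script. Its argument "deltas" is a list of rows, each a list of 3 entries, a list of its own where there are three numbers: the turn, a rotation vector about the tool's x, y, z in degrees, then the shift along the tool's x, y, z in cm, then the finger opening in cm, from 0 to 8.81. A call has 1 to 12 rows; each row shifts and turns the commanded pose from where the row before left it, along the tool's axes as they then stand; what a row does not reach is not made up. A row lasts 1/12 s, in which the tool goes at most 41.7 mm and 7.16 degrees, less where a joint would pass 70% of its speed; a pose out of reach is approached as far as the arm can. A call is refused whole if a number of a shift passes 4.17 or a number of a turn 7.16, either way. A call with a gripper value outside its range is refused whole. The fingers move at their own pace and stop on an object; "force" is the grip in N (left out, the last holds). Time passes only in rows, so rows that do not move let the fingers close. It gives the time, the measured TCP pose, the force and the opening at its end, in the units of the state.
- r.get_state(): the state, without advancing time (a new reading comes with each control period).
- r.snapshot(name): name is "side" or "top" or "wrist"; returns a dict with "color" (384x512x3 uint8, red, green, blue), "fov_y" (degrees; the focal length in pixels is half the picture's height over the tangent of half this angle, whatever the lens; pixels are square), "cx", "cy" (the principal point, pixels), "extrinsics" (4x4, takes a point from world to camera coordinates); the wrist camera has in their place "tool_from_camera" (4x4, takes a point from camera to tool coordinates, whose origin is the TCP and whose axes are the tool frame's). Camera axes: x right, y up, looking along -z (the intrinsics and any distortion apply to the point x, -y, -z); pixel columns grow to the right and rows downward; lengths in m; the calibration is good to about 2 mm. A picture is of the moment at which its call begins: read the wrist's pose just before it. There is no depth.
- r.finish_job(): hands the job in, once; it reports no verdict.
The state is a dict: "clock": time; "q": joint angles; "qd": joint speeds; "joint_torque": joint torques, N m; "tool_pos": TCP position; "eef_rot": TCP orientation; "contact_force": force on the tool from outside, world axes, zero at the start; "moment": the same for the moment, N m; "opening": opening from 0.0 (shut) to 1.0 (fully open).
Only numpy, scipy, OpenCV 4.12 (cv2) and the standard library are available. Lean on these libraries where they do the work, as an engineer would, in place of code of your own. Each camera call takes 0.05 s, during which the arm holds its last target. There are 200 camera calls.

## Working session

There is one attempt and no reset: what is moved stays moved. The work goes in short steps, Python scripts to look and compute and a tool call to move; the robot and the scene stay as the last step left them, time stands still between calls to the robot, and variables do not carry over. Pictures are saved under pics/ and viewed, about 8 in all and at most 12, crops included, and the job is handed in when it is done.

Besides the shell and the picture viewer there is one more tool, called after "Call:" in YAML: its name, and indented under it one key for each argument. drive_tool: Moves the arm, as the interface text tells. Its arguments: {"type":"object","properties":{"deltas":{"type":"array","items":{"type":"array"}},"force":{"type":"number"}},"required":["deltas"]}

```bash
ls; mkdir -p pics; cat > h.py <<'E'
import numpy as np, cv2
from scipy.spatial.transform import Rotation as R
from plant import r
def cam(name):
    st=r.get_state(); s=r.snapshot(name); im=s["color"]
    f=im.shape[0]/2/np.tan(np.radians(s["fov_y"])/2)
    if name=="wrist":
        T=np.eye(4);T[:3,:3]=R.from_quat(st["eef_rot"]).as_matrix();T[:3,3]=st["tool_pos"]
        W=T@np.array(s["tool_from_camera"])
    else: W=np.linalg.inv(np.array(s["extrinsics"]))
    return im,dict(f=f,cx=s["cx"],cy=s["cy"],W=W,keys={k:v for k,v in s.items() if k not in("color",)})
def ray(c,uv):
    uv=np.atleast_2d(np.array(uv,float))
    d=np.c_[(uv[:,0]-c["cx"])/c["f"],-(uv[:,1]-c["cy"])/c["f"],-np.ones(len(uv))]
    return c["W"][:3,3],d@c["W"][:3,:3].T
def onz(c,uv,z):
    o,d=ray(c,uv); return o+d*((z-o[2])/d[:,2])[:,None]
def proj(c,P):
    P=np.atleast_2d(P); p=(P-c["W"][:3,3])@c["W"][:3,:3]
    return np.c_[c["cx"]+c["f"]*p[:,0]/-p[:,2],c["cy"]-c["f"]*p[:,1]/-p[:,2]]
def tri(c1,u1,c2,u2):
    o1,d1=ray(c1,u1);o2,d2=ray(c2,u2);d1=d1[0]/np.linalg.norm(d1);d2=d2[0]/np.linalg.norm(d2)
    a=np.linalg.lstsq(np.c_[d1,-d2],o2-o1,rcond=None)[0];p=o1+a[0]*d1;q=o2+a[1]*d2
    return (p+q)/2,np.linalg.norm(p-q)
def save(n,im): cv2.imwrite(f"pics/{n}.png",im[:,:,::-1])
E
python3 - <<'E'
from h import *
import pickle
ims=[]
for n in("side","top","wrist"):
    im,c=cam(n); ims.append(im); k=c["keys"]
    print(n,{a:b for a,b in k.items()if a not in("extrinsics","tool_from_camera")},np.round(c["W"],3).tolist())
    pickle.dump((im,c),open(n+"0.pkl","wb"))
save("all",cv2.resize(np.vstack([np.hstack(ims[:2]),np.hstack([ims[2],ims[2]*0])]),(800,600)))
save("top0",cv2.resize(ims[1],(800,600)))
print(r.get_state())
E
```

```text
pics
side {'fov_y': 43.71971387797596, 'cx': 253.01341966171657, 'cy': 186.0132132796338} [[0.998, 0.034, -0.052, 0.47], [-0.062, 0.666, -0.744, -0.773], [0.01, 0.745, 0.666, 0.807], [0.0, 0.0, 0.0, 1.0]]
top {'fov_y': 47.48447748512555, 'cx': 254.50318459665894, 'cy': 192.7406714126655} [[0.017, 0.982, -0.188, 0.325], [-1.0, 0.018, 0.004, 0.051], [0.007, 0.187, 0.982, 1.131], [0.0, 0.0, 0.0, 1.0]]
wrist {'fov_y': 59.27984262587336, 'cx': 250.03979087330453, 'cy': 192.5210943433612} [[0.383, 0.885, 0.266, 0.307], [-0.924, 0.367, 0.109, -0.549], [-0.001, -0.287, 0.958, 0.384], [0.0, 0.0, 0.0, 1.0]]
{'clock': 0.15, 'q': array([ 1.21278912,  0.68979984, -0.19457571,  1.56606868,  0.15728232,
        0.90251417, -0.21510209]), 'qd': array([-3.30707467e-04, -2.41954224e-03, -4.47578965e-05, -5.16474789e-03,
        1.74246479e-03,  2.10956959e-03,  9.81950523e-04]), 'joint_torque': array([-6.08422870e-04, -5.27862954e+01, -1.26824632e+00, -1.53587168e+01,
       -5.24690514e-02,  3.89799839e-03,  1.17490708e-04]), 'tool_pos': array([ 0.23848339, -0.57721677,  0.24909988]), 'eef_rot': array([-0.69345869, -0.13815092,  0.69369199, -0.13718886]), 'contact_force': array([ 0.38039692,  0.80922704, -0.45612705]), 'moment': array([-0.00470615, -0.01285289,  0.07492895]), 'opening': 0.9982351446881099}
```

View pics/all.png

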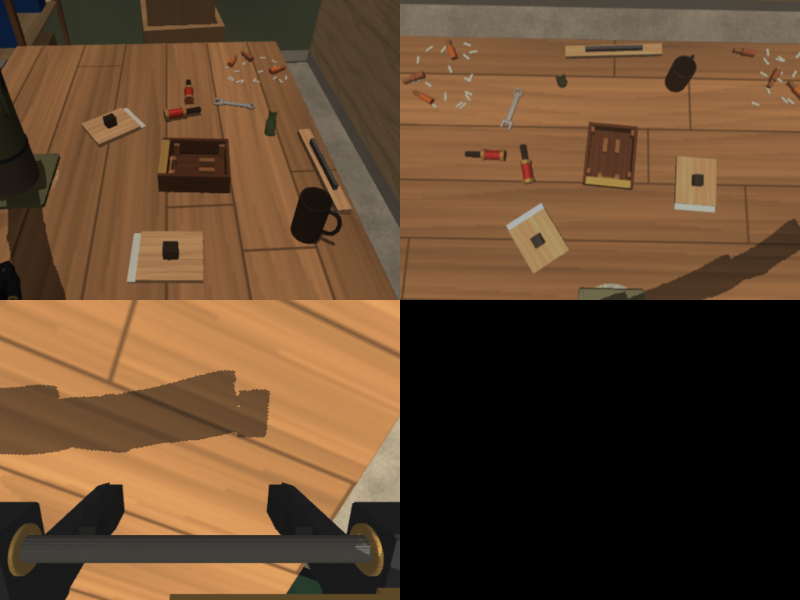

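View pics/top0.png

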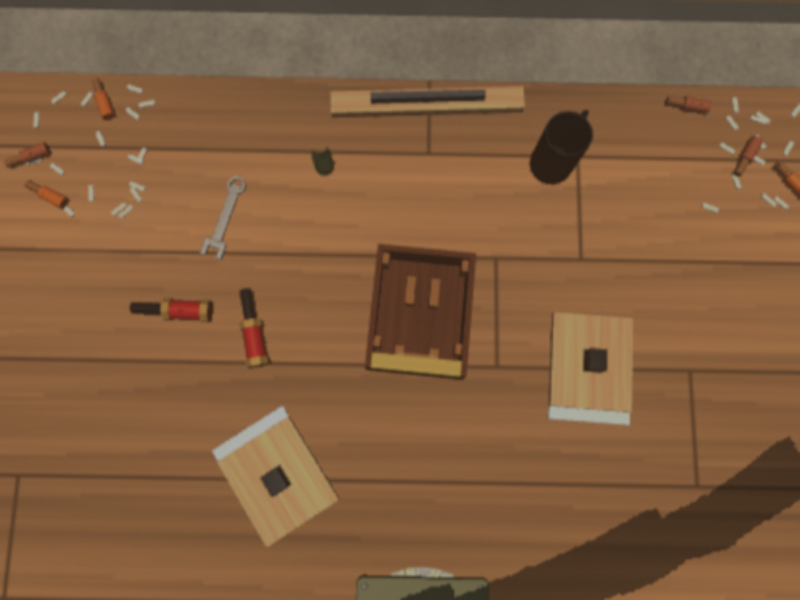

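```bash
cat > m.py <<'E'
from h import *
import pickle
def big(mask,roi):
    x0,y0,x1,y1=roi; m=np.zeros_like(mask);m[y0:y1,x0:x1]=mask[y0:y1,x0:x1]
    n,l,s,c=cv2.connectedComponentsWithStats(m)
    i=1+np.argmax(s[1:,4]); return (l==i).astype(np.uint8)
def desc(m):
    c=max(cv2.findContours(m,0,2)[0],key=cv2.contourArea); M=cv2.moments(m,True)
    return np.array([M["m10"]/M["m00"],M["m01"]/M["m00"]]),cv2.boxPoints(cv2.minAreaRect(c)),m.sum()
E
python3 - <<'E'
from m import *
D={n:pickle.load(open(n+"0.pkl","rb")) for n in("top","side")}
# rois in 512x384
sc=512/800*2
roi={"top":dict(call=(150,180,176,238),lid=(345,195,410,275),case=(230,152,308,246)),
 "side":dict(call=(228,96,256,135),lid=(160,285,268,365),case=(198,172,298,250))}
out={}
for n,(im,c) in D.items():
    h=cv2.cvtColor(im,cv2.COLOR_RGB2HSV);H,S,V=[h[...,i].astype(int) for i in range(3)]
    red=(((H<5)|(H>174))&(S>150)&(V>90)).astype(np.uint8)
    met=((S<60)&(V>120)).astype(np.uint8)
    blk=(V<62).astype(np.uint8)
    brass=((H>18)&(H<32)&(S>120)&(V>80)).astype(np.uint8)
    for nm,m,k in(("red",red,"call"),("tongue",met,"lid"),("handle",blk,"lid"),("stem",blk,"call"),("ledge",brass,"case")):
        try:
            a=desc(big(m,roi[n][k])); out[n,nm]=a; print(n,nm,a[0].round(1),a[1].round(0).tolist(),a[2])
        except Exception as e: print(n,nm,e)
for nm in("red","tongue","handle","stem","ledge"):
    if ("top",nm) in out and ("side",nm) in out:
        p,e=tri(D["top"][1],out["top",nm][0],D["side"][1],out["side",nm][0]); print(nm,p.round(4),round(e,4))
t=D["top"][0];s=D["side"][0]
def cr(im,x0,y0,w,h): return cv2.resize(im[y0:y0+h,x0:x0+w],(400,300),interpolation=cv2.INTER_CUBIC)
save("crop1",np.vstack([np.hstack([cr(t,90,165,120,90),cr(t,209,145,120,90)]),np.hstack([cr(t,320,190,120,90),cr(s,180,160,132,99)])]))
E
```

```text
top red [162.  218.4] [[155.0, 210.0], [166.0, 209.0], [169.0, 226.0], [158.0, 228.0]] 194
top tongue [376.3 265.4] [[350.0, 268.0], [351.0, 259.0], [403.0, 263.0], [402.0, 271.0]] 418
top handle [380.4 230.3] [[374.0, 224.0], [387.0, 224.0], [387.0, 237.0], [374.0, 237.0]] 172
top stem [158.3 194.1] [[154.0, 186.0], [160.0, 185.0], [163.0, 202.0], [157.0, 203.0]] 116
top ledge [265.9 233.2] [[237.0, 235.0], [238.0, 225.0], [295.0, 231.0], [294.0, 241.0]] 572
side red [241.2 116.2] [[237.0, 112.0], [246.0, 112.0], [246.0, 121.0], [237.0, 121.0]] 74
side tongue [171.1 330.3] [[162.0, 360.0], [170.0, 298.0], [180.0, 299.0], [172.0, 361.0]] 560
side handle [218.  320.2] [[208.0, 309.0], [228.0, 309.0], [228.0, 332.0], [208.0, 332.0]] 450
side stem [240.7 104.8] [[238.0, 102.0], [243.0, 102.0], [243.0, 107.0], [238.0, 107.0]] 31
side ledge attempt to get argmax of an empty sequence
red [0.4827 0.2642 0.1149] 0.0562
tongue [ 0.3556 -0.2703 -0.0035] 0.0043
handle [ 0.4441 -0.2745  0.0291] 0.0012
stem [0.5074 0.2662 0.152 ] 0.0044
```

View pics/crop1.png

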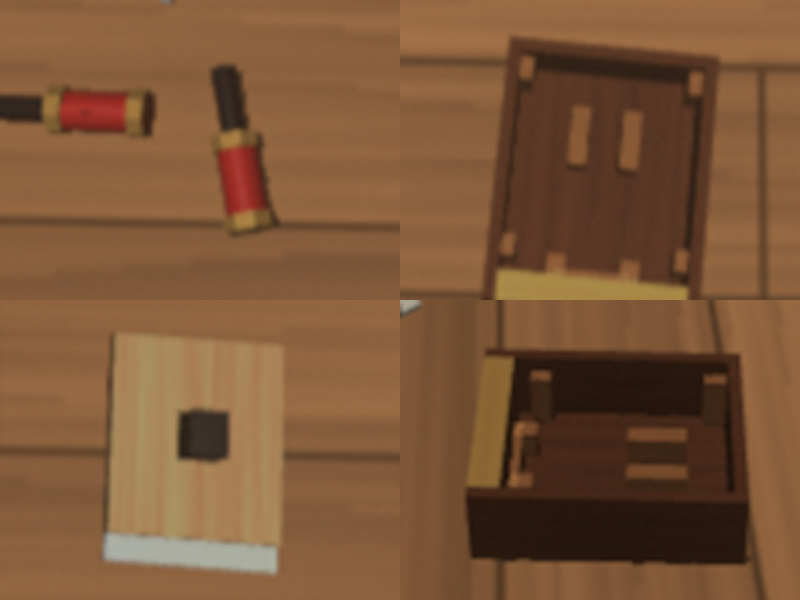

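```bash
python3 - <<'E'
from m import *
D={n:pickle.load(open(n+"0.pkl","rb")) for n in("top","side")}
im,cs=D["side"];ct=D["top"][1]
h=cv2.cvtColor(im,cv2.COLOR_RGB2HSV);H,S,V=[h[...,i].astype(int) for i in range(3)]
red=(((H<5)|(H>174))&(S>150)&(V>90)).astype(np.uint8)
a=desc(big(red,(205,130,262,156)));print(a)
print("call red",tri(ct,[162,218.4],cs,a[0]))
print("red top z.03",onz(ct,[162,218.4],.03),"stem z.018",onz(ct,[158.3,194.1],.022))
# case: ledge & far rim
L=onz(ct,[265.9,233.2],.066)[0]; F=onz(ct,[[242,156.4],[304.4,162.4]],.066); 
print("ledge",L,"far corners",F,np.linalg.norm(F[0]-F[1]))
w=F[1]-F[0];print("yaw from far edge",np.degrees(np.arctan2(w[1],w[0]))+90)
d=F.mean(0)-L;print("len",np.linalg.norm(d),"yaw",np.degrees(np.arctan2(d[1],d[0])),"centre",L+d*83.5/183.5)
# side far/near rim corners: crop offset(180,160) scale 3.03
q=np.array([[486,352],[739,355],[747,500],[469,490]],float)-[400,300];q=q/(400/132)+[180,160]
P=onz(cs,q,.066);print("side rim corners",P.round(4).tolist(),P.mean(0))
T=onz(ct,[376.3,265.4],.004)[0];print("tongue",T,"handle",onz(ct,[380.4,230.3],.035))
B=onz(ct,[[350,268],[351,259],[403,263],[402,271]],.005);print(B.round(4).tolist())
st=r.get_state();print(R.from_quat(st["eef_rot"]).as_matrix().round(3).tolist(),st["clock"])
E
```

```text
(array([224.26618705, 143.1294964 ]), array([[214.94594, 140.67569],
       [232.13512, 137.81082],
       [233.43242, 145.5946 ],
       [216.24324, 148.45947]], dtype=float32), np.uint64(139))
call red (array([0.46523436, 0.28104411, 0.02298383]), np.float64(0.0018183216695394637))
red top z.03 [[0.46525341 0.27971764 0.03      ]] stem z.018 [[0.52920008 0.29447849 0.022     ]]
ledge [0.42879798 0.01690038 0.066     ] far corners [[ 0.62165001  0.07951803  0.066     ]
 [ 0.60894899 -0.07801353  0.066     ]] 0.1580427405641504
yaw from far edge -4.6095127514197
len 0.1871993003476828 yaw -4.948583324287573 centre [0.51366379 0.00955232 0.066     ]
side rim corners [[0.4248, 0.0903, 0.066], [0.6221, 0.0767, 0.066], [0.6087, -0.0783, 0.066], [0.414, -0.0583, 0.066]] [0.51740483 0.0076129  0.066     ]
tongue [ 0.35748589 -0.26789776  0.004     ] handle [[ 0.44413828 -0.27261034  0.035     ]]
[[0.3498, -0.2003, 0.005], [0.3725, -0.2034, 0.005], [0.3647, -0.3362, 0.005], [0.3445, -0.3327, 0.005]]
[[-0.001, 0.382, -0.924], [0.001, -0.924, -0.382], [-1.0, -0.001, 0.0]] 0.15
```

Call:
drive_tool:
  deltas:
    - [[0,0,0],[0,-2.33,-3.34],8.8]
    - [[0,0,0],[0,-2.33,-3.34],8.8]
    - [[0,0,0],[0,-2.33,-3.34],8.8]
    - [[0,0,0],[0,-2.33,-3.34],8.8]
    - [[0,0,0],[0,-2.33,-3.34],8.8]
    - [[0,0,0],[0,-2.33,-3.34],8.8]
    - [[0,0,0],[0,-2.33,-3.34],8.8]
    - [[0,0,0],[0,-2.33,-3.34],8.8]
    - [[0,0,0],[0,-2.33,-3.34],8.8]
    - [[0,0,0],[0,-2.33,-3.34],8.8]
    - [[0,0,0],[0,-2.33,-3.34],8.8]

```text
clock: 1.07
tool_pos: [0.481, -0.1986, 0.2496]
eef_rot: [-0.693, -0.138, 0.694, -0.138]
contact_force: [-0.2, -0.2, -0.2]
opening: 0.998
```

Call:
drive_tool:
  deltas:
    - [[0,0,0],[0.25,-3.87,-0.88],8.8]
    - [[0,0,0],[0.25,-3.87,-0.88],8.8]
    - [[0,0,0],[0.25,-3.87,-0.88],8.8]
    - [[0,0,0],[0.25,-3.87,-0.88],8.8]
    - [[0,0,0],[0.25,-3.87,-0.88],8.8]
    - [[0,0,0],[0.25,-3.87,-0.88],8.8]
    - [[0,0,0],[0.25,-3.87,-0.88],8.8]
    - [[0,0,0],[0.25,-3.87,-0.88],8.8]
    - [[0,0,0],[0.25,-3.87,-0.88],8.8]
    - [[0,0,0],[0.25,-3.87,-0.88],8.8]
    - [[0,0,0],[0.25,-3.87,-0.88],8.8]
    - [[0,0,0],[0.25,-3.87,-0.88],8.8]

```text
clock: 2.07
tool_pos: [0.3998, 0.2709, 0.2195]
eef_rot: [-0.694, -0.138, 0.694, -0.138]
contact_force: [2.2, -0.3, -0.6]
opening: 0.999
```

Call:
drive_tool:
  deltas:
    - [[5,0,0],[0,0,0],8.8]
    - [[4.5,0,0],[0,0,0],8.8]
    - [[0,0,0],[0,0,0],8.8]

```text
clock: 2.32
tool_pos: [0.4001, 0.2699, 0.2194]
eef_rot: [-0.702, -0.08, 0.703, -0.08]
contact_force: [-0.0, 0.3, -0.3]
opening: 1.0
```

```bash
python3 - <<'E'
from m import *
im,c=cam("wrist");pickle.dump((im,c),open("wcall.pkl","wb"));save("wcall",im)
st=r.get_state();print(st["tool_pos"],R.from_quat(st["eef_rot"]).as_matrix().round(3).tolist(),st["clock"],st["q"].round(2))
h=cv2.cvtColor(im,cv2.COLOR_RGB2HSV);H,S,V=[h[...,i].astype(int) for i in range(3)]
red=(((H<5)|(H>174))&(S>150)&(V>90)).astype(np.uint8)
n,l,s,ce=cv2.connectedComponentsWithStats(red)
for i in range(1,n):
    if s[i,4]>300: print(s[i],ce[i],onz(c,ce[i],.03),cv2.minAreaRect(np.argwhere(l==i)[:,::-1].astype(np.float32)))
print(proj(c,[[.4705,.2823,.03],[.492,.287,.018]]))
E
```

```text
[0.40034266 0.26919701 0.21950835] [[-0.0, 0.226, -0.974], [-0.001, -0.974, -0.226], [-1.0, 0.001, 0.0]] 2.3667 [-0.68  0.55 -0.01  2.02  0.01  0.56 -2.04]
[ 109    0   63   38 1767] [140.69609508  14.64912281] [[0.51276572 0.39305893 0.03      ]] ((140.0, 18.5), (37.0, 62.0), 90.0)
[ 239   74   33   57 1803] [254.42318358 101.67332224] [[0.4641216  0.28055958 0.03      ]] ((255.0, 101.99998474121094), (31.999996185302734, 55.99999237060547), 0.0)
[[254.16848624  94.25338754]
 [254.36943375  69.68105515]]
```

View pics/wcall.png

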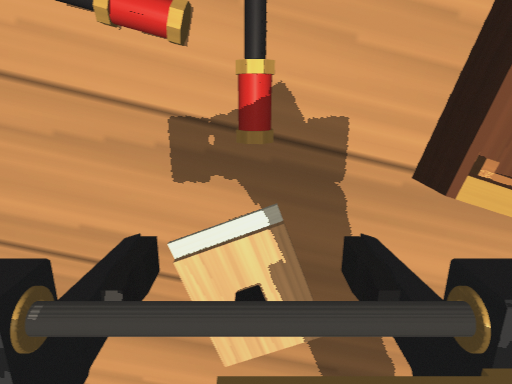

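Call:
drive_tool:
  deltas:
    - [[0,0,0],[1.5,0.18,-3.5],7]
    - [[0,0,0],[2.0,0.18,-3.5],7]
    - [[0,0,0],[4.1,0,0],7]
    - [[0,0,0],[4.1,0,0],7]
    - [[0,0,0],[4.1,0,0],7]
    - [[0,0,0],[3.0,0,0],7]
    - [[0,0,0],[1.7,0,0],7]
    - [[0,0,0],[0,0,0],7]

```text
clock: 3.03
tool_pos: [0.4688, 0.2797, 0.0129]
eef_rot: [-0.701, -0.08, 0.704, -0.081]
contact_force: [-0.7, -0.1, -0.3]
opening: 0.795
```

Call:
drive_tool:
  deltas:
    - [[0,0,0],[0,0,0],2.5]
    - [[0,0,0],[0,0,0],2.5]
    - [[0,0,0],[0,0,0],2.5]
    - [[0,0,0],[0,0,0],2.5]
    - [[0,0,0],[0,0,0],2.5]
    - [[0,0,0],[0,0,0],2.5]
  force: 25

```text
clock: 3.53
tool_pos: [0.4698, 0.2813, 0.0149]
eef_rot: [0.703, 0.08, -0.702, 0.08]
contact_force: [-0.9, 1.4, 1.3]
opening: 0.364
```

Call:
drive_tool:
  deltas:
    - [[0,0,0],[-3,0,0],2.5]
    - [[0,0,0],[-4,0,0],2.5]
    - [[0,0,0],[-4,0,0],2.5]
    - [[0,0,0],[-4,0,0],2.5]
    - [[0,0,0],[-4,0,0],2.5]
    - [[0,0,0],[-4,0,0],2.5]

```text
clock: 4.03
tool_pos: [0.4689, 0.2807, 0.2466]
eef_rot: [-0.702, -0.08, 0.703, -0.08]
contact_force: [0.8, 0.6, -2.6]
opening: 0.36
```

Call:
drive_tool:
  deltas:
    - [[0,0,0],[0,3.46,1.54],2.5]
    - [[0,0,0],[0,3.46,1.54],2.5]
    - [[0,0,0],[0,3.46,1.54],2.5]
    - [[0,0,0],[0,3.46,1.54],2.5]
    - [[0,0,0],[0,3.46,1.54],2.5]
    - [[0,0,0],[0,3.46,1.54],2.5]
    - [[0,0,0],[0,3.46,1.54],2.5]
    - [[6,0,0],[0,0,0],2.5]
    - [[6,0,0],[0,0,0],2.5]
    - [[6,0,0],[0,0,0],2.5]
    - [[0,0,0],[0,0,0],2.5]
    - [[0,0,0],[0,0,0],2.5]

```text
clock: 5.03
tool_pos: [0.4186, 0.0211, 0.2447]
eef_rot: [-0.706, 0.03, 0.707, 0.03]
contact_force: [-0.0, 0.2, -2.1]
opening: 0.355
```

```bash
python3 - <<'E'
from m import *
im,c=cam("wrist");pickle.dump((im,c),open("wcase.pkl","wb"));save("wcase",im)
st=r.get_state();print(st["tool_pos"],R.from_quat(st["eef_rot"]).as_matrix().round(3).tolist(),st["clock"],st["opening"])
E
```

```text
[0.41865893 0.02127397 0.24468665] [[-0.0, -0.084, -0.996], [-0.0, -0.996, 0.084], [-1.0, 0.0, 0.0]] 5.0833 0.3546359198310109
```

View pics/wcase.png

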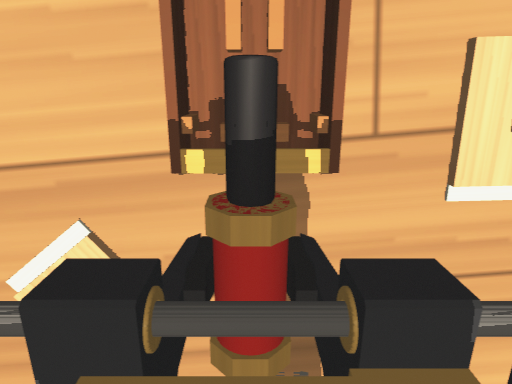

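```bash
python3 - <<'E'
from m import *
im,c=pickle.load(open("wcase.pkl","rb"))
tp=np.array([0.41865893,0.02127397,0.24468665]);ux=np.array([.996,-.084,0]);uy=np.array([.084,.996,0])
def loc(p): d=p-tp; return np.array([d@ux,d@uy,p[2]]).round(4)
A=onz(c,[[171,173],[341,172.5]],.066);print("near corners",A,np.linalg.norm(A[0]-A[1]))
B=onz(c,[[160,0],[352,0]],.066);print("edges top row",B,np.linalg.norm(B[0]-B[1]))
m=A.mean(0);e=B.mean(0);print("mid near",m,"yaw",np.degrees(np.arctan2(*(e-m)[1::-1])), "yaw from near edge",np.degrees(np.arctan2(*(A[0]-A[1])[1::-1]))-90)
# top-height check from width: 160mm
for n in(0,1):
    im2,c2=cam(["top","side"][n]); save("chk%d"%n,im2)
print("tip",loc(onz(c,[251,58],.249)[0]),loc(onz(c,[251,58],.258)[0]),"stem base",loc(onz(c,[250,200],.249)[0]),"cam",loc(c["W"][:3,3]))
# band front top edge (207..296, row ~200) at z+18
print("band front",loc(onz(c,[251,218],.2667)[0]),"rear of front band",loc(onz(c,[251,243],.2667)[0]))
E
```

```text
near corners [[ 0.42432174  0.09618423  0.066     ]
 [ 0.4112144  -0.06519149  0.066     ]] 0.16190714315787583
edges top row [[ 0.57062126  0.08309306  0.066     ]
 [ 0.55733526 -0.07522916  0.066     ]] 0.15887870678291904
mid near [0.41776807 0.01549637 0.066     ] yaw -4.52236453642886 yaw from near edge -4.643514030852785
tip [ 0.0853 -0.0003  0.249 ] [ 0.0846 -0.0003  0.258 ] stem base [ 0.0317 -0.      0.249 ] cam [7.390e-02 1.000e-04 3.792e-01]
band front [ 0.0307 -0.0003  0.2667] rear of front band [ 0.0209 -0.0004  0.2667]
```

Call:
drive_tool:
  deltas:
    - [[0,0,0],[1.0,0.19,-2.64],2.5]
    - [[0,0,0],[2.5,0.19,-2.64],2.5]
    - [[0,0,0],[3,0.19,-2.63],2.5]
    - [[0,0,0],[3.5,0,0],2.5]
    - [[0,0,0],[3.3,0,0],2.5]
    - [[0,0,0],[1.5,0,0],2.5]
    - [[0,0,0],[0.5,0,0],2.5]
    - [[0,0,0],[0,0,0],2.5]
    - [[0,0,0],[0,0,0],2.5]

```text
clock: 5.93
tool_pos: [0.4977, 0.0085, 0.0923]
eef_rot: [0.707, -0.031, -0.706, -0.031]
contact_force: [0.4, -0.0, -1.7]
opening: 0.354
```

```bash
python3 - <<'E'
from m import *
im,c=cam("wrist");pickle.dump((im,c),open("wslot.pkl","wb"))
st=r.get_state();print(st["tool_pos"],R.from_quat(st["eef_rot"]).as_matrix().round(3).tolist(),st["clock"],st["opening"])
t,ct=cam("top");cr=lambda im,x0,y0,w,h:cv2.resize(im[y0:y0+h,x0:x0+w],(400,300),interpolation=cv2.INTER_CUBIC)
save("wslot",np.hstack([im[:300,100:400],cr(t,209,145,120,90)]))
E
```

```text
[0.49802067 0.00851039 0.09280509] [[0.002, -0.087, -0.996], [0.0, -0.996, 0.087], [-1.0, -0.0, -0.002]] 5.9833 0.3534994729586549
```

View pics/wslot.png

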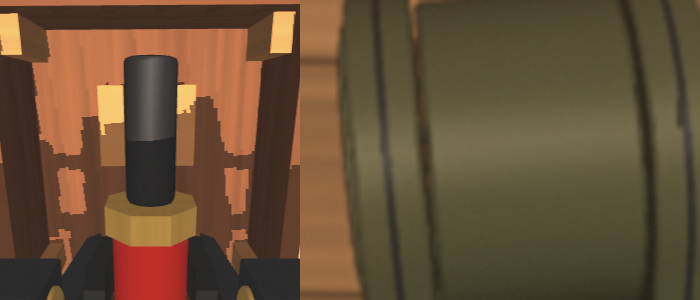

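```bash
python3 - <<'E'
from m import *
im,c=pickle.load(open("wslot.pkl","rb"))
tp=np.array([0.49802,0.00851,0.0928]);ux=np.array([.996,-.085,0]);uy=np.array([.085,.996,0])
loc=lambda p:np.c_[(p-tp)@ux,(p-tp)@uy].round(4).tolist()
print("block far corners",loc(onz(c,[[198,85],[297,85]],.034)))
print("block near bottom/top edge",loc(onz(c,[[199,137],[296,137]],.034)),loc(onz(c,[[199,165],[296,165]],.008)))
print("inner wall far top",loc(onz(c,[[103,28],[397,28]],.066)),"posts near edge",loc(onz(c,[[120,54],[372,54]],.052)))
print("tip",loc(onz(c,[251,57],.098)))
# edges near block far rows
g=cv2.cvtColor(im,cv2.COLOR_RGB2HSV)[...,2].astype(int)
print(g[80:90,205],g[95,190:230].tolist(),g[95,270:305].tolist())
E
```

```text
block far corners [[0.077, 0.0284], [0.0769, -0.0255]]
block near bottom/top edge [[0.0488, 0.0291], [0.0487, -0.026]] [[0.0271, 0.0339], [0.027, -0.0302]]
inner wall far top [[0.1, 0.0639], [0.0999, -0.0638]] posts near edge [[0.0909, 0.0627], [0.0908, -0.0587]]
tip [[0.0853, -0.0003]]
[203 203 206 169 169 242 247 247 247 247] [202, 205, 204, 202, 202, 201, 200, 232, 246, 247, 247, 247, 247, 247, 247, 247, 247, 247, 247, 247, 247, 247, 247, 247, 247, 247, 247, 247, 247, 247, 247, 247, 242, 165, 63, 42, 46, 50, 52, 52] [56, 56, 55, 54, 51, 49, 41, 222, 247, 247, 247, 247, 247, 247, 247, 247, 247, 247, 247, 247, 247, 247, 247, 247, 247, 243, 213, 196, 196, 194, 194, 196, 197, 199, 199]
```

Call:
drive_tool:
  deltas:
    - [[0,0,0],[0,-0.15,0.1],2.5]
    - [[0,0,0],[2.0,0,0],2.5]
    - [[0,0,0],[2.5,0,0],2.5]
    - [[0,0,0],[1.5,0,0],2.5]
    - [[0,0,0],[0.6,0,0],2.5]
    - [[0,0,0],[0.3,0,0],2.5]
    - [[0,0,0],[0,0,0],2.5]
    - [[0,0,0],[0,0,0],2.5]

```text
clock: 6.7
tool_pos: [0.497, 0.01, 0.0237]
eef_rot: [0.707, -0.031, -0.706, -0.031]
contact_force: [0.3, 0.8, -0.8]
opening: 0.355
```

Call:
drive_tool:
  deltas:
    - [[0,0,0],[0,0,0],5.5]
    - [[0,0,0],[0,0,0],5.5]
    - [[0,0,0],[0,0,0],5.5]
    - [[0,0,0],[0,0,0],5.5]
    - [[0,0,0],[-2,0,0],5.5]
    - [[0,0,0],[-4,0,0],5.5]
    - [[0,0,0],[-4,0,0],5.5]
    - [[0,0,0],[-4,0,1.5],5.5]
    - [[0,0,0],[-4,0,2.5],5.5]
    - [[0,0,0],[-4,0,2],5.5]
    - [[0,0,0],[0,0,0],5.5]

```text
clock: 7.62
tool_pos: [0.4399, 0.0149, 0.2396]
eef_rot: [0.709, -0.031, -0.704, -0.032]
contact_force: [0.8, -0.3, -0.8]
opening: 0.625
```

```bash
python3 - <<'E'
from m import *
im,c=cam("wrist");pickle.dump((im,c),open("wpack.pkl","wb"))
st=r.get_state();print(st["tool_pos"],R.from_quat(st["eef_rot"]).as_matrix().round(3).tolist(),st["clock"],st["opening"])
save("wpack",im)
E
```

```text
[0.44120496 0.0149925  0.23745514] [[0.006, -0.088, -0.996], [0.001, -0.996, 0.088], [-1.0, -0.001, -0.006]] 7.6667 0.6246199951027642
```

View pics/wpack.png

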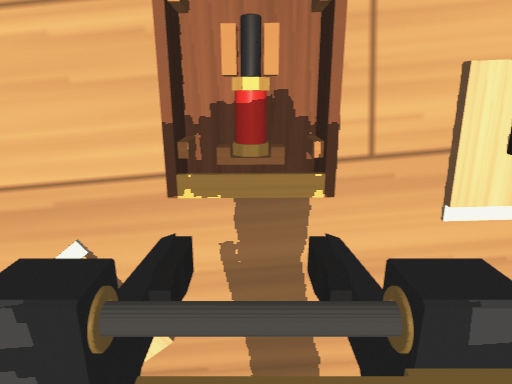

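Call:
drive_tool:
  deltas:
    - [[0,0,0],[0,4.05,0.45],5.5]
    - [[0,0,0],[0,4.05,0.45],5.5]
    - [[0,0,0],[0,4.05,0.45],5.5]
    - [[0,0,0],[0,4.05,0.45],5.5]
    - [[0,0,0],[0,4.05,0.45],5.5]
    - [[0,0,0],[0,4.05,0.45],5.5]
    - [[0,0,0],[0,4.05,0.45],5.5]
    - [[-2,0,0],[0,0,0],5.5]
    - [[0,0,0],[0,0,0],5.5]
    - [[0,0,0],[0,0,0],5.5]

```text
clock: 8.5
tool_pos: [0.3848, -0.2641, 0.2334]
eef_rot: [-0.706, 0.018, 0.707, 0.02]
contact_force: [0.1, 0.8, -0.2]
opening: 0.631
```

```bash
python3 - <<'E'
from m import *
im,c=pickle.load(open("wpack.pkl","rb"))
A=onz(c,[[166,197.5],[337,197.5]],.066);B=onz(c,[[153.5,0],[347,0]],.066);L=onz(c,[[177,174],[326,174]],.066)
print("A",A.round(4),"mid",A.mean(0),"B mid",B.mean(0),"L",L.mean(0),np.linalg.norm(A[0]-A[1]),np.linalg.norm(L[0]-L[1]))
yw=lambda d:np.degrees(np.arctan2(d[1],d[0]))
print("yaws",yw(A[0]-A[1])-90,yw(L[0]-L[1])-90,yw(B.mean(0)-A.mean(0)))
im,c=cam("wrist");pickle.dump((im,c),open("wlid.pkl","wb"))
st=r.get_state();print(st["tool_pos"],R.from_quat(st["eef_rot"]).as_matrix().round(3).tolist(),st["clock"])
h=cv2.cvtColor(im,cv2.COLOR_RGB2HSV);S,V=h[...,1].astype(int),h[...,2].astype(int)
for nm,m in(("handle",V<70),("tongue",(S<40)&(V>150))):
    m=m.astype(np.uint8);m[225:]=0
    n,l,s,ce=cv2.connectedComponentsWithStats(m)
    for i in range(1,n):
        if s[i,4]>300: print(nm,s[i],ce[i].round(1),cv2.boxPoints(cv2.minAreaRect(np.argwhere(l==i)[:,::-1].astype(np.float32))).round(1).tolist())
save("wlid",im)
E
```

```text
A [[ 0.4247  0.0974  0.066 ]
 [ 0.4105 -0.0657  0.066 ]] mid [0.41757451 0.0158511  0.066     ] B mid [0.58581246 0.0023836  0.066     ] L [0.44055744 0.01386455 0.066     ] 0.1636754537974049 0.13975282551920137
yaws -4.971217640460964 -4.976338323459231 -4.576783071101948
[ 0.38516956 -0.26327929  0.23356003] [[-0.001, -0.052, -0.999], [0.002, -0.999, 0.052], [-1.0, -0.002, 0.001]] 8.55
handle [   2    0   64  158 6369] [34.9 74.3] [[2.0, 0.0], [44.79999923706055, -7.0], [70.69999694824219, 150.3000030517578], [27.899999618530273, 157.39999389648438]]
handle [ 243   87   32   40 1082] [257.6 109.1] [[243.0, 87.0], [274.0, 87.0], [274.0, 126.0], [243.0, 126.0]]
tongue [269 180  48  16 628] [294.3 187.5] [[269.0, 194.0], [269.3999938964844, 179.1999969482422], [316.1000061035156, 180.39999389648438], [315.70001220703125, 195.1999969482422]]
```

View pics/wlid.png

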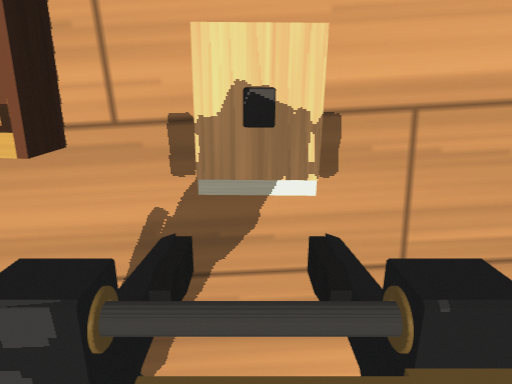

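```bash
python3 - <<'E'
from m import *
im,c=pickle.load(open("wlid.pkl","rb"))
tp=np.array([0.38517,-0.26328,0.2336]);ux=np.array([.9987,-.052,0]);uy=np.array([.052,.9987,0])
loc=lambda p:np.c_[(p-tp)@ux,(p-tp)@uy].round(4).tolist()
print("tongue tip",loc(onz(c,[[198,195],[317,195]],.003)))
print("tongue root/plate near top",loc(onz(c,[[197,180.5],[316,180.5]],.014)),"plate far",loc(onz(c,[[191,22.5],[328.5,22.5]],.014)))
print("handle top far",loc(onz(c,[[243,87],[275,87]],.048)))
g=im[:,:,0].astype(int);print(g[85:130,258].tolist())
T=pickle.load(open("top0.pkl","rb"))[1]; S=pickle.load(open("side0.pkl","rb"))[1]
print(tri(T,[380.4,230.3],c,[259,106]))
E
```

```text
tongue tip [[-0.0389, 0.0585], [-0.039, -0.0761]]
tongue root/plate near top [[-0.0191, 0.0571], [-0.0191, -0.0719]] plate far [[0.1362, 0.0556], [0.1361, -0.0751]]
handle top far [[0.0772, 0.0058], [0.0772, -0.0231]]
[236, 135, 79, 50, 80, 84, 83, 84, 83, 32, 33, 33, 30, 30, 31, 29, 29, 29, 31, 28, 29, 27, 31, 31, 28, 28, 28, 30, 32, 29, 30, 29, 29, 29, 28, 29, 27, 29, 27, 30, 28, 25, 74, 128, 129]
(array([ 0.44467506, -0.27541655,  0.02627469]), np.float64(0.0009399684790289487))
```

Call:
drive_tool:
  deltas:
    - [[0,0,0],[2.0,0.45,-2.94],5.5]
    - [[0,0,0],[2.5,0.45,-2.93],5.5]
    - [[0,0,0],[4.1,0,0],5.5]
    - [[0,0,0],[4.1,0,0],5.5]
    - [[0,0,0],[4.0,0,0],5.5]
    - [[0,0,0],[2.5,0,0],5.5]
    - [[0,0,0],[1.4,0,0],5.5]
    - [[0,0,0],[0,0,0],5.5]
    - [[0,0,0],[0,0,0],5.5]

```text
clock: 9.3
tool_pos: [0.4437, -0.2741, 0.0276]
eef_rot: [-0.707, 0.017, 0.707, 0.018]
contact_force: [-0.0, 0.1, 0.5]
opening: 0.625
```

Call:
drive_tool:
  deltas:
    - [[0,0,0],[0,0,0],2.2]
    - [[0,0,0],[0,0,0],2.2]
    - [[0,0,0],[0,0,0],2.2]
    - [[0,0,0],[0,0,0],2.2]
    - [[0,0,0],[0,0,0],2.2]
    - [[0,0,0],[0,0,0],2.2]
  force: 45

```text
clock: 9.8
tool_pos: [0.4433, -0.2765, 0.0285]
eef_rot: [0.707, -0.019, -0.707, -0.019]
contact_force: [0.5, 1.5, 1.0]
opening: 0.338
```

Call:
drive_tool:
  deltas:
    - [[0,0,0],[-1.5,0,0],2.2]
    - [[0,0,0],[-3.5,0,0],2.2]
    - [[0,0,0],[-4,0,0],2.2]
    - [[0,0,0],[-4,0,0],2.2]
    - [[0,0,0],[-4,0,0],2.2]
    - [[0,0,0],[-2.2,0,0],2.2]
    - [[0,0,0],[0,0,0],2.2]

```text
clock: 10.38
tool_pos: [0.4451, -0.2786, 0.225]
eef_rot: [0.71, -0.021, -0.704, -0.018]
contact_force: [-0.1, -0.0, -2.6]
opening: 0.335
```

Call:
drive_tool:
  deltas:
    - [[0,0,0],[0,-2,-0.6],2.2]
    - [[0,0,0],[0,-3.55,-1.05],2.2]
    - [[0,0,0],[0,-3.55,-1.05],2.2]
    - [[0,0,0],[0,-3.55,-1.05],2.2]
    - [[0,0,0],[0,-3.55,-1.05],2.2]
    - [[0,0,0],[0,-3.55,-1.05],2.2]
    - [[0,0,0],[0,-3.55,-1.05],2.2]
    - [[0,0,0],[0,-3.55,-1.05],2.2]
    - [[0,0,0],[0,-1.55,-0.44],2.2]
    - [[1.9,0,0],[0,0,0],2.2]
    - [[0,0,0],[0,0,0],2.2]

```text
clock: 11.3
tool_pos: [0.541, 0.0031, 0.2188]
eef_rot: [-0.705, 0.03, 0.707, 0.03]
contact_force: [-0.9, -1.1, -1.7]
opening: 0.333
```

Call:
drive_tool:
  deltas:
    - [[0,3,0],[0,0,0],2.2]
    - [[0,5,0],[0,0,0],2.2]
    - [[0,5,0],[0,0,0],2.2]
    - [[0,2,0],[0,0,0],2.2]
    - [[0,0,0],[0,0,0],2.2]
    - [[0,0,0],[0,0,0],2.2]
    - [[0,0,0],[0,0,0],2.2]

```text
clock: 11.88
tool_pos: [0.5423, 0.0011, 0.2202]
eef_rot: [0.792, -0.035, -0.608, -0.027]
contact_force: [0.6, -0.0, -2.6]
opening: 0.338
```

```bash
cat >> h.py <<'E'
C0=np.array([.5173,.0073,0]);RC=R.from_euler("z",-4.9,degrees=True).as_matrix()
def case(P): return (np.atleast_2d(P)-C0)@RC
def world(P): return np.atleast_2d(P)@RC.T+C0
def status():
    st=r.get_state();M=R.from_quat(st["eef_rot"]).as_matrix();L=RC.T@M
    th=np.degrees(np.arctan2(-L[2,2],-L[0,2]));p=case(st["tool_pos"])[0]*1000  # lid x = -tool z
    hz=27.5;s=97.5;t=np.radians(th)
    U=[p[0]-s*np.cos(t)+hz*np.sin(t),p[2]-s*np.sin(t)-hz*np.cos(t)]
    print("t%.2f tilt %.2f yawerr %.2f roll %.2f TCPcase"%(st["clock"],th,np.degrees(np.arctan2(-L[1,2],-L[0,2])),np.degrees(np.arcsin(L[2,1]))),p.round(1),"tip x,z",np.round(U,1),"F",st["contact_force"].round(1))
    return st
E
python3 - <<'E'
from m import *
status();im,c=cam("side");pickle.dump((im,c),open("sidelid.pkl","wb"))
w,cw=cam("wrist");pickle.dump((w,cw),open("wl2.pkl","wb"))
a=cv2.resize(im[90:270,170:310],(466,600),interpolation=cv2.INTER_CUBIC);b=cv2.resize(w,(333,250));b=np.vstack([b,np.zeros((350,333,3),np.uint8)])
save("sidelid",np.hstack([a,b]))
E
```

```text
t11.88 tilt 14.97 yawerr -0.14 roll 0.04 TCPcase [ 25.4  -4.1 220.2] tip x,z [-61.6 168.5] F [ 0.6 -0.  -2.6]
```

View pics/sidelid.png

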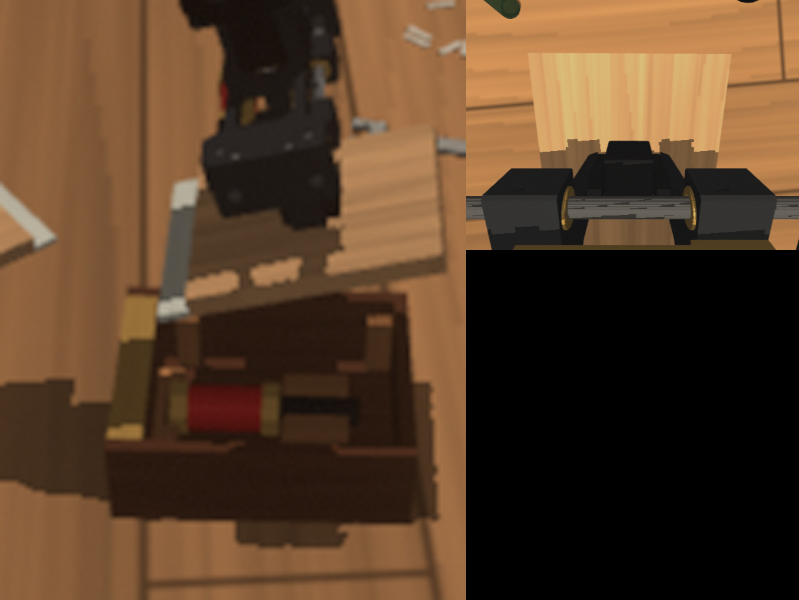

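```bash
python3 - <<'E'
from m import *
im,c=pickle.load(open("sidelid.pkl","rb"))
t=np.radians(15)
def lid(s,y,h): return world(np.array([-61.6+s*np.cos(t)-h*np.sin(t),y-4.1,168.5+s*np.sin(t)+h*np.cos(t)])/1000)
f=140/466
for nm,P,o in(("tip near bot",lid(0,-66,0),(160,317)),("tip near top",lid(0,-66,5),(159,304)),("tip far top",lid(0,66,5),(178,182)),("far near bot",lid(175,-66,0),(443,270)),("far near top",lid(175,-66,14),(443,255)),("far far top",lid(175,66,14),(434,124)),
  ("ledge near inner top",world([-.077,-.07,.066]),(143,438)),("ledge far inner top",world([-.077,.07,.066]),(158,297)),("case near right top",world([.1,-.08,.066]),(415,452)),("case near left",world([-.1,-.08,.066]),(108,452)),("case near bottom right",world([.1,-.08,.0]),(412,521))):
    p=proj(c,P)[0];o=np.array(o)*f+[170,90];print(nm,p.round(1),o.round(1),(p-o).round(1))
print(c["f"],np.linalg.norm(c["W"][:3,3]-C0))
E
```

```text
tip near bot [217.7 186. ] [218.1 185.2] [-0.3  0.8]
tip near top [217.  184.2] [217.8 181.3] [-0.8  2.9]
tip far top [221.8 144.4] [223.5 144.7] [-1.7 -0.3]
far near bot [304.2 170.6] [303.1 171.1] [ 1.1 -0.6]
far near top [302.9 165.1] [303.1 166.6] [-0.2 -1.5]
far far top [299.5 125.6] [300.4 127.3] [-0.9 -1.6]
ledge near inner top [212.4 221.5] [213.  221.6] [-0.5 -0.1]
ledge far inner top [217.6 178.7] [217.5 179.2] [ 0.1 -0.5]
case near right top [295.3 226.9] [294.7 225.8] [0.6 1.1]
case near left [201.2 224.6] [202.4 225.8] [-1.2 -1.2]
case near bottom right [293.3 247.4] [293.8 246.5] [-0.5  0.9]
478.58363172446576 1.1233296668834896
```

Call:
drive_tool:
  deltas:
    - [[0,0,0],[0,-0.38,0],2.2]
    - [[0,0,0],[1.9,0,0.51],2.2]
    - [[0,0,0],[2.9,0,0.78],2.2]
    - [[0,0,0],[2.9,0,0.78],2.2]
    - [[0,0,0],[1.9,0,0.51],2.2]
    - [[0,0,0],[0.87,0,0.23],2.2]
    - [[0,0,0],[0,0,0],2.2]
    - [[0,0,0],[0,0,0],2.2]
    - [[0,0,0],[0,0,0],2.2]

```text
clock: 12.73
tool_pos: [0.5503, 0.0064, 0.1289]
eef_rot: [0.787, -0.035, -0.615, -0.026]
contact_force: [0.2, -0.5, -2.1]
opening: 0.337
```

```bash
python3 - <<'E'
from m import *
status()
im,c=cam("side")
status()
save("side2",cv2.resize(im[130:260,180:320],(800,743))[:600])
E
```

```text
t12.73 tilt 13.96 yawerr -0.07 roll 0.12 TCPcase [ 32.9   2.  128.9] tip x,z [-55.1  78.7] F [ 0.2 -0.5 -2.1]
t12.78 tilt 13.97 yawerr -0.08 roll 0.12 TCPcase [ 32.9   1.9 129. ] tip x,z [-55.1  78.8] F [-0.6 -0.1 -1.9]
```

View pics/side2.png

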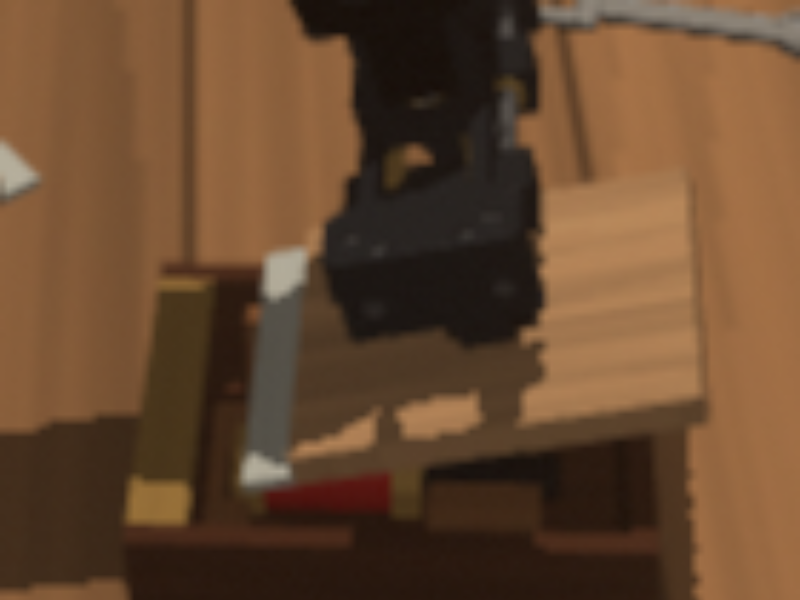

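```bash
python3 - <<'E'
from m import *
st=r.get_state();print(st["q"].round(3),st["qd"].round(3),st["tool_pos"])
E
```

```text
[-0.159  0.734  0.053  2.13   0.409  0.044 -2.189] [-0.001 -0.005  0.001  0.004  0.02  -0.002 -0.02 ] [0.55022576 0.00638406 0.12903772]
```

```bash
cat > arm.py <<'E'
import numpy as np
D=[(.69,1.566,.902,.6245,.249),(.55,2.02,.56,.4825,.2195),(.734,2.13,.044,.5503,.129)]
A=[];b=[]
for q2,q4,q6,Rr,z in D:
    A+=[[0,np.sin(q2),np.sin(q2+q4),np.sin(q2+q4+q6)],[1,np.cos(q2),np.cos(q2+q4),np.cos(q2+q4+q6)]];b+=[Rr,z]
x,res,_,_=np.linalg.lstsq(np.array(A),np.array(b),rcond=None)
h,l1,l2,l3=x
def q6(Rr,z,tilt):
    a=np.pi-np.radians(tilt);wr=Rr-l3*np.sin(a);wz=z-h-l3*np.cos(a)
    d=np.hypot(wr,wz);c=(d*d-l1*l1-l2*l2)/2/l1/l2;q4=np.arccos(c)
    q2=np.arctan2(wr,wz)-np.arctan2(l2*np.sin(q4),l1+l2*c);return a-q2-q4
if __name__=="__main__":
    print(x,np.array(A)@x-b)
    def U(tx,tz,th):
        t=np.radians(th);return tx+97.5*np.cos(t)-27.5*np.sin(t),tz+97.5*np.sin(t)+27.5*np.cos(t)
    for th in(0,5,6,7,8,9,10,12):
        line=lambda tx:52-(tx*-1-64)*np.tan(np.radians(th))+(13*np.tan(np.radians(th))+8-5/np.cos(np.radians(th)))/2 if th else 52
        print(th,[(round(q6((517.3+U(tx,line(tx),th)[0])/1000,U(tx,line(tx),th)[1]/1000,th),3),np.round(line(tx),1)) for tx in(-60,-70,-87.5)])
E
python3 arm.py
```

```text
[0.40253369 0.55345708 0.35544885 0.35456822] [-2.80069931e-03  9.25802066e-04  3.18319672e-03  1.37815659e-03
 -8.85412814e-05 -2.30395866e-03]
0 [(np.float64(0.389), np.int64(52)), (np.float64(0.366), np.int64(52)), (np.float64(0.327), np.int64(52))]
5 [(np.float64(0.245), np.float64(54.4)), (np.float64(0.22), np.float64(53.5)), (np.float64(0.177), np.float64(52.0))]
6 [(np.float64(0.215), np.float64(54.6)), (np.float64(0.19), np.float64(53.5)), (np.float64(0.145), np.float64(51.7))]
7 [(np.float64(0.184), np.float64(54.8)), (np.float64(0.159), np.float64(53.5)), (np.float64(0.113), np.float64(51.4))]
8 [(np.float64(0.154), np.float64(55.0)), (np.float64(0.127), np.float64(53.5)), (np.float64(0.081), np.float64(51.1))]
9 [(np.float64(0.122), np.float64(55.1)), (np.float64(0.096), np.float64(53.5)), (np.float64(0.048), np.float64(50.8))]
10 [(np.float64(0.091), np.float64(55.3)), (np.float64(0.064), np.float64(53.5)), (np.float64(0.015), np.float64(50.5))]
12 [(np.float64(0.027), np.float64(55.7)), (np.float64(-0.002), np.float64(53.6)), (np.float64(-0.053), np.float64(49.8))]
```

Call:
drive_tool:
  deltas:
    - [[0,-3,0],[0,0.15,0],2.2]
    - [[0,-3,0],[0,0,0],2.2]
    - [[0,0,0],[0,0,0],2.2]
    - [[0,0,0],[0,0,0],2.2]

```text
clock: 13.12
tool_pos: [0.5507, 0.0048, 0.1291]
eef_rot: [0.754, -0.034, -0.655, -0.029]
contact_force: [0.7, -0.5, -0.9]
opening: 0.331
```

```bash
python3 - <<'E'
from m import *
st=status();print(st["q"].round(3))
E
```

```text
t13.12 tilt 8.09 yawerr -0.14 roll 0.05 TCPcase [ 33.5   0.3 129.1] tip x,z [-59.2  88.2] F [ 0.7 -0.5 -0.9]
[-0.045  0.74  -0.103  2.029  0.401  0.256 -2.158]
```

Call:
drive_tool:
  deltas:
    - [[0,0,0],[1.0,0,0.4],2.2]
    - [[0,0,0],[1.0,0,0.4],2.2]
    - [[0,0,0],[0.7,0,0.27],2.2]
    - [[0,0,0],[0,0,0],2.2]
    - [[0,0,0],[0,0,0],2.2]
    - [[0,0,0],[0,0,0],2.2]

```text
clock: 13.62
tool_pos: [0.5431, 0.0056, 0.1006]
eef_rot: [0.754, -0.033, -0.656, -0.027]
contact_force: [0.8, 0.6, -2.2]
opening: 0.337
```

```bash
python3 - <<'E'
from m import *
st=status();print(st["q"].round(3))
im,c=cam("side");status();p=lambda *a:proj(c,world(np.array(a)/1000))[0].round(1)
save("side3",cv2.resize(im[140:250,190:310],(654,600),interpolation=cv2.INTER_CUBIC))
E
```

```text
t13.62 tilt 7.96 yawerr -0.03 roll 0.14 TCPcase [ 25.9   0.5 100.6] tip x,z [-66.9  59.9] F [ 0.8  0.6 -2.2]
[-0.08   0.789 -0.053  2.064  0.418  0.168 -2.18 ]
t13.67 tilt 7.98 yawerr -0.05 roll 0.13 TCPcase [ 26.1   0.5 100.7] tip x,z [-66.6  60. ] F [ 0.1 -0.3 -1.5]
```

View pics/side3.png

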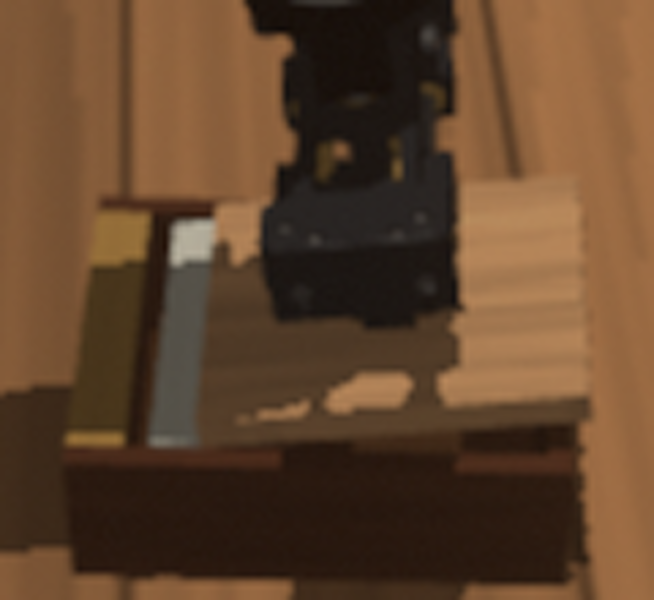

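Call:
drive_tool:
  deltas:
    - [[0,0,0],[0.3,0,0.04],2.2]
    - [[0,0,0],[0.28,0,0.04],2.2]
    - [[0,0,0],[0,0,0],2.2]
    - [[0,0,0],[0,0,0.4],2.2]
    - [[0,0,0],[0,0,0.4],2.2]
    - [[0,0,0],[0,0,0],2.2]
    - [[0,0,0],[0,0,0],2.2]

```text
clock: 14.25
tool_pos: [0.5345, 0.0061, 0.0932]
eef_rot: [0.753, -0.034, -0.656, -0.027]
contact_force: [0.3, 0.0, -2.4]
opening: 0.334
```

```bash
python3 - <<'E'
from m import *
st=status();print(st["q"].round(3))
E
```

```text
t14.25 tilt 7.88 yawerr -0.05 roll 0.15 TCPcase [17.3  0.3 93.2] tip x,z [-75.5  52.6] F [ 0.3  0.  -2.4]
[-0.096  0.799 -0.031  2.091  0.423  0.129 -2.19 ]
```

Call:
drive_tool:
  deltas:
    - [[0,0,0],[0,0,0.4],2.2]
    - [[0,0,0],[0,0,0.4],2.2]
    - [[0,0,0],[0,0,0.3],2.2]
    - [[0,0,0],[0,0,0],2.2]
    - [[0,0,0],[0,0,0],2.2]

```text
clock: 14.67
tool_pos: [0.5239, 0.0071, 0.0917]
eef_rot: [0.753, -0.033, -0.656, -0.027]
contact_force: [0.6, 0.4, -2.2]
opening: 0.334
```

```bash
python3 - <<'E'
from m import *
st=status();print(st["q"].round(3),st["opening"],st["moment"].round(2))
E
```

```text
t14.67 tilt 7.90 yawerr -0.04 roll 0.14 TCPcase [ 6.6  0.4 91.7] tip x,z [-86.2  51.1] F [ 0.6  0.4 -2.2]
[-0.113  0.798 -0.012  2.123  0.427  0.095 -2.201] 0.33378961632038523 [0.02 0.23 0.02]
```

Call:
drive_tool:
  deltas:
    - [[0,-1.95,0],[0.27,0,-0.06],2.2]
    - [[0,-1.95,0],[0.27,0,-0.06],2.2]
    - [[0,0,0],[0,0,0],2.2]
    - [[0,0,0],[0,0,0],2.2]

```text
clock: 15.0
tool_pos: [0.5263, 0.0067, 0.0864]
eef_rot: [0.731, -0.033, -0.681, -0.029]
contact_force: [0.5, -0.9, -2.1]
opening: 0.334
```

```bash
python3 - <<'E'
from m import *
st=status();print(st["opening"],st["moment"].round(2))
E
```

```text
t15.00 tilt 4.07 yawerr -0.11 roll 0.10 TCPcase [ 9.1  0.2 86.4] tip x,z [-86.3  52.1] F [ 0.5 -0.9 -2.1]
0.3335244851847951 [0.09 0.13 0.05]
```

Call:
drive_tool:
  deltas:
    - [[0,-2,0],[0.3,0,-0.03],2.2]
    - [[0,-2,0],[0.3,0,-0.03],2.2]
    - [[0,0,0],[0,0,0],2.2]
    - [[0,0,0],[0,0,0],2.2]
    - [[0,0,0],[0,0,0],2.2]

```text
clock: 15.42
tool_pos: [0.527, 0.0068, 0.0807]
eef_rot: [0.707, -0.032, -0.706, -0.03]
contact_force: [0.3, -1.2, -1.6]
opening: 0.334
```

```bash
python3 - <<'E'
from m import *
st=status();print(st["opening"],st["moment"].round(2))
E
```

```text
t15.42 tilt 0.11 yawerr -0.07 roll 0.13 TCPcase [ 9.7  0.3 80.7] tip x,z [-87.7  53. ] F [ 0.3 -1.2 -1.6]
0.3341131747024462 [ 0.11 -0.01  0.  ]
```

Call:
drive_tool:
  deltas:
    - [[0,0,0],[0.1,0,0],2.2]
    - [[0,0,0],[0.08,0,0],2.2]
    - [[0,0,0],[0,0,0],2.2]
    - [[0,0,0],[0,0,0],2.2]

```text
clock: 15.75
tool_pos: [0.5271, 0.0067, 0.0804]
eef_rot: [0.707, -0.032, -0.706, -0.03]
contact_force: [-2.0, 0.1, 13.9]
opening: 0.339
```

```bash
python3 - <<'E'
from m import *
st=status();print(st["opening"],st["moment"].round(2))
E
```

```text
t15.75 tilt 0.14 yawerr -0.08 roll 0.17 TCPcase [ 9.8  0.3 80.4] tip x,z [-87.7  52.7] F [-2.   0.1 13.9]
0.33870162937099485 [ 0.26  0.62 -0.04]
```

Call:
drive_tool:
  deltas:
    - [[0,0,0],[0,0,0],5.5]
    - [[0,0,0],[0,0,0],5.5]
    - [[0,0,0],[0,0,0],5.5]
    - [[0,0,0],[0,0,0],5.5]
    - [[0,0,0],[-1,0,0],5.5]
    - [[0,0,0],[-3,0,0],5.5]
    - [[0,0,0],[-4,0,0],5.5]
    - [[0,0,0],[-4,0,1],5.5]
    - [[0,0,0],[-3,0,4],5.5]
    - [[0,0,0],[0,0,4],5.5]
    - [[0,0,0],[0,0,1],5.5]
    - [[0,0,0],[0,0,0],5.5]

```text
clock: 16.75
tool_pos: [0.4303, 0.0149, 0.2248]
eef_rot: [-0.706, 0.032, 0.707, 0.029]
contact_force: [0.3, 0.1, 0.3]
opening: 0.626
```

```bash
python3 - <<'E'
from m import *
st=status()
im,c=cam("wrist");s,cs=cam("side");pickle.dump((im,c,s,cs),open("fin.pkl","wb"))
a=cv2.resize(s[140:260,180:310],(433,400),interpolation=cv2.INTER_CUBIC);b=im[:300,110:400]
b=cv2.resize(b,(387,400))
save("fin",np.hstack([a[:400,:413],b]))
E
```

```text
t16.75 tilt -0.11 yawerr 0.01 roll 0.23 TCPcase [-8.740e+01  1.000e-01  2.248e+02] tip x,z [-184.9  197.5] F [0.3 0.1 0.3]
```

View pics/fin.png

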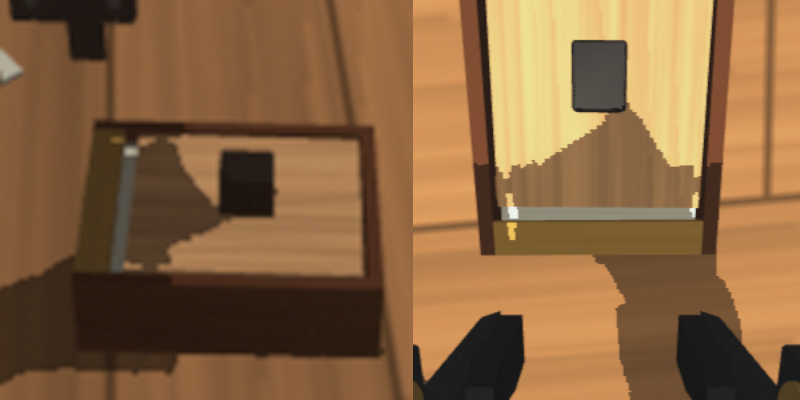

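```bash
python3 - <<'E'
from m import *
im,c,s,cs=pickle.load(open("fin.pkl","rb"))
# handle's far-top corners in wrist vs near/far side view: lid-seat prediction check
P=world(np.array([[28,15,100],[28,-15,100],[-8,15,100],[-8,-15,100],[-67.5,-66,66],[-67.5,66,66],[87.5,-66,66],[87.5,66,66]])/1000)
print("wrist pred",proj(c,P).round(1)[:6].tolist(),"seen handle far corners",[[round(110+(x-413)/1.3345,1),round(y/1.333,1)] for x,y in((572,40),(627,40),(572,108),(627,108))])
print("side pred",((proj(cs,P)-[180,140])*3.333).round(0).tolist())
r.finish_job()
E
```

```text
wrist pred [[228.4, 29.3], [271.3, 29.3], [229.3, 83.3], [270.3, 83.4], [324.6, 155.3], [174.4, 155.3]] seen handle far corners [[229.1, 30.0], [270.4, 30.0], [229.1, 81.0], [270.4, 81.0]]
side pred [[274.0, 148.0], [273.0, 179.0], [220.0, 147.0], [218.0, 177.0], [123.0, 268.0], [138.0, 133.0], [364.0, 273.0], [358.0, 138.0]]
the job is handed in; nothing more can be done
```

The red call is packed and the case is closed with its lid. I handed the job in at about 17 s of robot time, under the 62 s limit.

- **Call:** I took the call farthest to the robot's right and laid it in the pocket, stem away from the ledge. The wrist picture before closing shows it seated between the cradle blocks.
- **Lid:** I took the lid farthest to the robot's right, hooked its tongue under the ledge and swung it down. Resting contact was 14 N at the expected height, and then I let go.
- **What didn't go as planned:** A first try at 15° tilt ran wrist joint 6 to its lower limit, short of the case and without touching anything. I did the hooking at 8° instead, which met no contact force.
- **Last checks:**
  - The handle corners in the wrist picture match the seated-lid prediction within about 1–2 px.
  - The side picture shows the plate flush inside the rim, with the tongue under the ledge.
  - The gripper is clear of everything.
- **Not checked at the end:** I never moved near the tumbler, the green call or the wrench, but I did not measure their positions again.

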